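# Set the spray-nozzle head to the blue nozzle

### The job

On the demonstration stand, set the sprayer's four-way nozzle head to the blue nozzle: push its protruding nozzles round with closed fingertips, without gripping them, until the blue one points along the blue spray fan printed on the base plate and the head has clicked home there. Push gently so that the stand is neither shoved about nor lifted, and leave the bottle, the cup and the jar alone.

Things in the scene. Friction and masses are not known exactly. Their poses are not given: they have to be found in the camera images.
- stand: Demonstration stand, loose on the counter, about 3.4 kg: white steel plate 6 mm thick carrying a boom pipe and a nozzle head. Origin at counter level on the head's vertical turning axis; z up, y along the pipe. A fan of five blue rays (the working position) is printed on the plate on the -x side. The plate reaches 140 mm to -x, 120 mm to +x, 160 mm to each side of the axis.
- turret (a joint): Angle of the four-way turret about its upright axis, rad, no end stops. 0 (or a whole turn, 6.28): blue on the fan. Positive: counter-clockwise from above. A sprung roller clicks every quarter turn; the crest is half way, and from about 12 degrees past it the head snaps on by itself. Takes about 0.2 N m (3 to 5 N on a cap). Starts on a click or stuck between two, never with blue home.
- axis_top (a point): Centre of the turret's top, on its turning axis, 110 mm above the counter (grey screw cap 24 mm wide). Turret core: black, 56 mm wide, 80 to 106 mm above the counter. Fixed housing under it: 62 mm wide, up to 78 mm. Four like nozzles stick out level, 90 degrees apart; counter-clockwise from above: blue, red, yellow, green.
- blue_tip (a point): Outer end of the blue nozzle, 66 mm from the axis, on the nozzle's centre line 96 mm above the counter. Every nozzle: a coloured cap 26 mm thick (83 to 109 mm above the counter, its ear to 114 mm) from 32 to 58 mm from the axis, then a tip 18 mm thick out to 66 mm.
- feed_mark (a point): Point over the printed fan where the blue tip must come: 66 mm from the axis to the stand's -x side, 96 mm above the counter.
- bottle: Bystander: closed white bottle with green cap, 62 mm wide, 155 mm tall, standing loose on the counter beside the stand. Origin at the centre of its underside.
- cup: Bystander: open orange measuring cup, 64 mm wide at the rim, 70 mm tall, standing loose on the counter in front of the stand's fan side. Origin at the centre of its underside.
- jar: Bystander: amber jar with black lid, 60 mm wide, 85 mm tall, standing loose on the counter beside the stand. Origin at the centre of its underside.
- pipe_mid (a point): Middle of the steel boom pipe, 25 mm thick, 300 mm long along the stand's y, its axis 45 mm above the counter and 70 mm from the turning axis on the stand's +x side. With its clips, clamp and bolt nothing there stands higher than 70 mm, so the nozzles pass over it.

How it is judged (in metres and radians):
At the end, for the whole second after the job is handed in: The blue nozzle's tip lies within 10 mm of the mark over the printed fan, that is within about 8 degrees of its click, at rest; the stand lies flat within 20 mm of where it was (25 mm at the mark, so hardly turned), and the bottle, the cup and the jar stand within 15 mm of where they were (distance between blue_tip and feed_mark below 0.01 m and velocity of joint turret between -0.1 and 0.1 rad/s and linear speed of stand below 0.02 m/s and distance of stand from where it was at the start of the episode below 0.02 m and distance of feed_mark from where it was at the start of the episode below 0.025 m and angle between stand's own z axis and vertical below 0.05 rad and distance of each of bottle, cup, jar from where it was at the start of the episode below 0.015 m); the robot touches nothing.
It fails at once if the stand is lifted or tipped (height (world z) of stand above 0.01 m or angle between stand's own z axis and vertical above 0.1 rad).
It fails at once if the stand is shoved more than 20 mm (distance of stand from where it was at the start of the episode above 0.02 m).
It fails at once if the nozzle head is gripped or forced: the fingers press on it with more than 30 N in all (contact force between the fingers and turret above 30 N).
It fails at once if the bottle, the cup or the jar is moved more than 15 mm, tipped or lifted (distance of any of bottle, cup, jar from where it was at the start of the episode above 0.015 m or angle between any of bottle, cup, jar's own z axis and vertical above 0.2 rad).
It also fails if it takes over 48 s, if anything falls off the work surface, if the arm or the gripper's body presses on something with over 40 N, if the wrist force passes 120 N, or if a joint passes its speed limit or range.

### The arm

A 6-joint arm with a two-finger parallel gripper is mounted at the origin on the work surface. World frame = base frame: x ahead of the robot, y to its left, z up, the work surface at z = 0. Lengths are in mm, angles in rad, forces in N, time in s.
With the tool pointing down it reaches from about 400 to 925 mm from the base axis. Payload 12.5 kg.
Tool frame: the origin (TCP) lies between the finger pads; the fingertips stand 14 mm ahead of it and the grasp point (between the pads) lies 5 mm behind it; x points along the fingers, y is the direction in which the jaws open and shut, and the axes are right-handed (so a half turn about x gives the same grasp; the last joint's range is limited). The gripper opens to 95 mm and grips with 3 to 60 N. Pads are 20 mm wide; open, the fingers measure 119 mm over their backs; the gripper's body (75 mm by 180 mm) begins 59 mm behind the grasp point.
Start: joints at [-1.251, 0.491, 1.559, -0, 1.092, -0.106], TCP at [258.18, -569.2, 228.661] pointing down, gripper open.
Joint ranges: [-3.1, 3.1], [-0.84, 2.19], [0.05, 2.79], [-1.13, 4.28], [0.06, 2.93], [-2.69, 2.69]. Speed limits (rad/s): [2.22, 2.22, 2.79, 3.14, 3.14, 3.14].

### API

Orientations are given as [roll, pitch, yaw] about the fixed x, y, z axes, in that order (R = Rz(yaw) Ry(pitch) Rx(roll)).
In Python, from cell import env, cams gives the robot as it stands.
- The arm moves only by the tool carry_out, never from a script. Its arguments are lists of equal length, an entry for each row: "grip": the closure, from -1 (fully open) to 1 (shut); "linear": the shift along the tool's x, y, z scaled (see below), a list of three; "turn": the turn about the tool's x scaled (see below). In form: {"grip": [grip, ...], "linear": [[tx, ty, tz], ...], "turn": [turn, ...]}. A call has 1 to 5 rows; each row shifts and turns the commanded pose from where the row before left it, along the tool's axes as they then stand; what a row does not reach is not made up. The controller multiplies each number of a shift by 0.5 m and each number of a turn by 180 degrees. A row lasts 1/10 s, in which the tool goes at most 50 mm and 8.59 degrees, less where a joint would pass 70% of its speed; a pose out of reach is approached as far as the arm can. A call with a number of a shift or a turn outside -1 to 1 is refused whole. A call with a gripper value outside its range is refused whole. The fingers move at their own pace and stop on an object; the grip force is fixed at half the most. Time passes only in rows, so rows that do not move let the fingers close. It gives the time, the measured TCP pose, the force and the opening at its end, in the units of the state.
- env.state(): the state, without advancing time (a new reading comes with each control period).
- cams.read_camera(name): name is "scene" or "top" or "wrist"; returns the picture (420x560x3 uint8, blue, green, red); there is no depth.
- cams.camera_info(name): a dict with "fx", "fy", "cx", "cy" (pixels), "view" (4x4, takes a point from world to camera coordinates). Camera axes: x right, y down, z forward; pixel columns grow to the right and rows downward; lengths in mm; the calibration is good to about 2 mm. The wrist camera is an equidistant fisheye: a pixel r from the principal point sees the ray r / f radians off the axis. A picture is of the moment at which its call begins: read the wrist's pose just before it. camera_info takes no time and is no camera call; for the wrist camera it gives the pose at the moment of the call.
- env.job_done(): hands the job in, once; it reports no verdict.
The state is a dict: "t": time; "joints": joint angles; "qvel": joint speeds; "tau": joint torques, N m; "eef_pos": TCP position; "tcp_rot": TCP orientation; "ft_force": force on the tool from outside, world axes, zero at the start; "moment": the same for the moment, N m; "opening": opening from 0.0 (shut) to 1.0 (fully open).
Only numpy, scipy, OpenCV 4.12 (cv2) and the standard library are available. Lean on these libraries where they do the work, as an engineer would, in place of code of your own. Each camera call takes 0.05 s, during which the arm holds its last target. There are 200 camera calls.

## Working session

There is one attempt and no reset: what is moved stays moved. The work goes in short steps, Python scripts to look and compute and a tool call to move; the robot and the scene stay as the last step left them, time stands still between calls to the robot, and variables do not carry over. Pictures are saved under pics/ and viewed, about 8 in all and at most 12, crops included, and the job is handed in when it is done.

Besides the shell and the picture viewer there is one more tool, called after "Call:" by a JSON object that holds its "op" and its "data". carry_out: Moves the arm, as the interface text tells. Shifts and turns lie within -1 to 1; 1 stands for 0.5 m of shift or 180 degrees of turn. Its arguments: {"type":"object","properties":{"grip":{"type":"array"},"linear":{"type":"array"},"turn":{"type":"array"}},"required":["grip","linear","turn"]}

```bash
mkdir -p pics; ls
python3 - <<'E'
from cell import env,cams
import cv2,numpy as np
a=cams.read_camera("top");b=cams.read_camera("scene")
cv2.imwrite("pics/top.png",a);cv2.imwrite("pics/scene.png",b)
for n in("top","scene"):
    i=cams.camera_info(n);print(n,i["fx"],i["fy"],i["cx"],i["cy"],np.round(i["view"],4).tolist())
s=env.state();print(s["t"],s["eef_pos"],s["tcp_rot"],s["opening"])
E
```

```text
pics
top 453.5660947553613 453.5660947553613 280.48398153599635 215.40018037880122 [[-0.0299, -0.9996, 0.0002, 62.7325], [-0.9921, 0.0297, -0.1219, 583.8332], [0.1218, -0.0038, -0.9925, 908.5061], [0.0, 0.0, 0.0, 1.0]]
scene 546.0107527695167 546.0107527695167 286.50651012868724 212.34023509228575 [[-0.8876, 0.4606, -0.0004, 475.2325], [0.3799, 0.7316, -0.566, -206.7124], [-0.2605, -0.5025, -0.8244, 1527.1803], [0.0, 0.0, 0.0, 1.0]]
0.1 [ 258.12006318 -568.99408116  228.10889431] [-1.69608313  1.56978433  1.87129157] 0.9998291060720239
```

View pics/top.png

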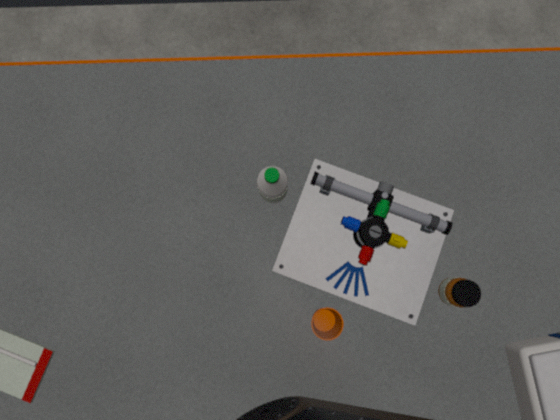

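View pics/scene.png

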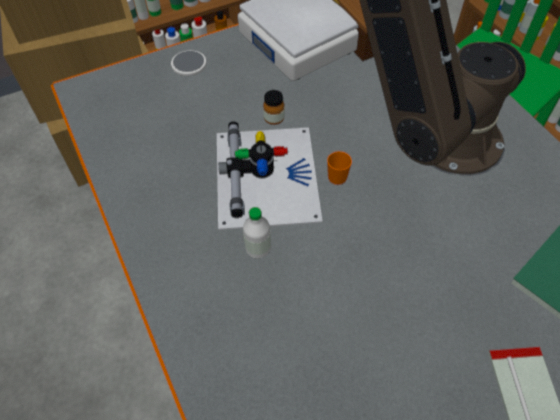

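The top view shows the head axis at about (374,232). Blue is at (350,223), red (366,256), yellow (398,241) and green (382,208), with the fan around (348,278). The plate corners are at (317,159), (453,209), (416,325) and (273,270). The bottle is at (272,183), the cup at (326,323) and the jar at (463,292).

```bash
cat > h.py <<'E'
import numpy as np,cv2
from cell import env,cams
def unproj(name,u,v,z):
    i=cams.camera_info(name);V=np.array(i["view"]);R,t=V[:3,:3],V[:3,3]
    d=R.T@np.array([(u-i["cx"])/i["fx"],(v-i["cy"])/i["fy"],1]);c=-R.T@t
    return c+d*(z-c[2])/d[2]
E
python3 - <<'E'
from h import *
a=cv2.imread("pics/top.png")
P=lambda u,v,z:unproj("top",u,v,z)
C=[P(u,v,6) for u,v in((317,159),(453,209),(416,325),(273,270))]
print("corners",np.round(C,0).tolist())
# -x edge = corners 2,3 ; +x edge = corners 0,1
m0=(C[0]+C[1])/2;m1=(C[2]+C[3])/2;ex=(m0-m1)/np.linalg.norm(m0-m1)
axis=m1+ex*140;print("ex ang",np.degrees(np.arctan2(ex[1],ex[0])),"axis from plate",axis, "len",np.linalg.norm(m0-m1))
print("axis top",P(375,231.5,110))
b,g,r=[a[:,:,k].astype(int) for k in range(3)]
M={"blue":(b>120)&(r<70)&(b-g>50),"red":(r>120)&(g<70)&(b<70),"yellow":(r>130)&(g>120)&(b<80),"green":(g>100)&(r<70)&(b<110)}
ax=P(375,231.5,110)
for k,m in M.items():
    m=m.copy();w=np.zeros_like(m);w[195:270,335:415]=1;m&=w
    if k=="blue": m[260:]=0
    v,u=np.nonzero(m);p=P(u.mean(),v.mean(),100);d=p-ax
    print(k,len(u),u.mean(),v.mean(),np.round(p,0),np.hypot(*d[:2]),np.degrees(np.arctan2(d[1],d[0])))
for n,u,v,z in(("bottle",272,176,155),("cup",325,318,70),("jar",466,293,85)):print(n,P(u,v,z))
cv2.imwrite("pics/crop.png",cv2.resize(a[150:340,260:490],None,fx=3.2,fy=3.2,interpolation=cv2.INTER_CUBIC))
E
```

```text
corners [[711.0, -38.0, 6.0], [592.0, -326.0, 6.0], [350.0, -231.0, 6.0], [473.0, 64.0, 6.0]]
ex ang -22.504693278015143 axis from plate [ 541.14215256 -136.62243502    6.        ] len 259.16295489082563
axis top [ 539.99754932 -133.83343022  110.        ]
blue 105 351.23809523809524 221.2095238095238 [562. -91. 100.] 48.15242623529629 62.625320008083435
red 84 364.60714285714283 253.95238095238096 [ 498. -114.  100.] 46.39746099138115 154.18122350565517
yellow 94 399.5531914893617 239.04255319148936 [ 525. -182.  100.] 50.909876616388246 -107.3334955703524
green 99 381.7979797979798 207.04040404040404 [ 588. -152.  100.] 51.28462512112371 -20.498609047126198
bottle [644.13494097  59.1055829  155.        ]
cup [377.01743244 -35.41207238  70.        ]
jar [ 417.72473434 -308.25909064   85.        ]
```

View pics/crop.png

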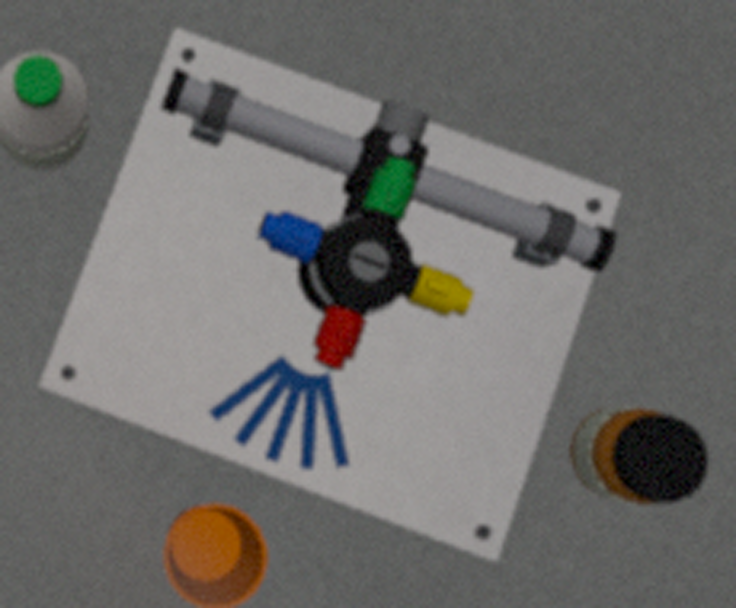

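Run:
```python
from h import *
from scipy.spatial.transform import Rotation as R
s=env.state();M=R.from_euler("xyz",s["tcp_rot"]).as_matrix()
print(np.round(M,3)); 
for k in(1,2):print("yz"[k-1],np.degrees(np.arctan2(M[1,k],M[0,k])))
ax=np.array([540.5,-135])
for g in(-67.5,22.5,112.5,-157.5):
    p=ax+50*np.array([np.cos(np.radians(g)),np.sin(np.radians(g))]);print(g,p)
```

```text
[[-0.     0.413 -0.911]
 [ 0.001 -0.911 -0.413]
 [-1.    -0.001 -0.   ]]
y -65.60448230919579
z -155.60448958422396
-67.5 [ 559.63417162 -181.19397663]
22.5 [ 586.69397663 -115.86582838]
112.5 [521.36582838 -88.80602337]
-157.5 [ 494.30602337 -154.13417162]
```

Call:
{"op": "carry_out", "data": {"grip": [1, 1, 1, 1, 1], "linear": [[0, -0.038, -0.0725], [0, -0.038, -0.0725], [0, -0.038, -0.0725], [0, -0.038, -0.0725], [0, -0.038, -0.0725]], "turn": [0.0105, 0, 0, 0, 0]}}

```text
t: 0.6
eef_pos: [388.9, -409.8, 228.4]
tcp_rot: [-1.284, 1.57, 2.25]
ft_force: [0.4, -1.1, 0.1]
opening: 0.634
```

Call:
{"op": "carry_out", "data": {"grip": [1, 1, 1, 1, 1], "linear": [[0, -0.038, -0.0725], [0, -0.038, -0.0725], [0, -0.038, -0.0725], [0, -0.038, -0.0725], [0, -0.038, -0.0725]], "turn": [0, 0, 0, 0, 0]}}

```text
t: 1.1
eef_pos: [520.1, -252.6, 228.5]
tcp_rot: [-0.825, 1.57, 2.709]
ft_force: [0.7, -1.5, 0.4]
opening: 0.222
```

Call:
{"op": "carry_out", "data": {"grip": [1, 1, 1, 1], "linear": [[0, -0.038, -0.0725], [0, -0.038, -0.0725], [0, 0, 0], [0, 0, 0]], "turn": [0, 0, 0, 0]}}

```text
t: 1.5
eef_pos: [571.8, -190.5, 228.2]
tcp_rot: [-0.543, 1.57, 2.994]
ft_force: [-0.3, -0.6, -0.5]
opening: 0.004
```

```bash
cat >> h.py <<'E'
from scipy.spatial.transform import Rotation as Rot
def err(tx,ty,tz,yang):
    s=env.state();M=Rot.from_euler("xyz",s["tcp_rot"]).as_matrix();p=np.array(s["eef_pos"])
    a=np.degrees(np.arctan2(M[1,1],M[0,1]))
    print("t",s["t"],"p",np.round(p,1),"yang",round(a,2),"F",np.round(s["ft_force"],1),"open",round(s["opening"],3))
    print("need scaled",np.round(M.T@(np.array([tx,ty,tz])-p)/500,4),"turn",round(-(yang-a)/180,4))
E
python3 - <<'E'
from h import *
err(559.6,-181.2,102,-67.5)
w=cams.read_camera("wrist");t=cams.read_camera("top")
a=t[150:340,260:490]
o=np.hstack([cv2.resize(w,(400,300)),cv2.resize(a,(363,300),interpolation=cv2.INTER_CUBIC)]);cv2.imwrite("pics/w1.png",o)
E
```

```text
t 1.5 p [ 571.8 -190.5  228.2] yang -67.39 F [-0.3 -0.6 -0.5] open 0.004
need scaled [ 0.2523 -0.0264  0.0152] turn 0.0006
```

View pics/w1.png

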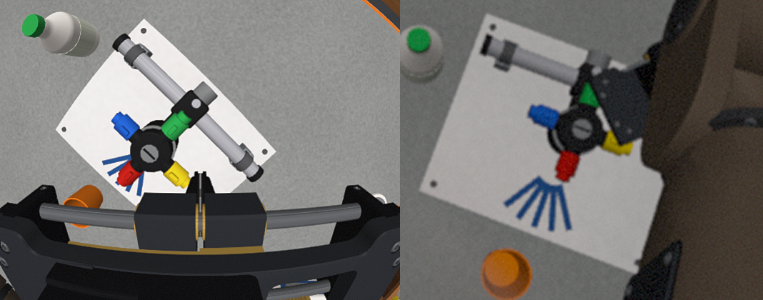

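The wrist view (left) shows the head axis at about (149,154), which is (209,216) at full size. Green is up and to the right, yellow below right, and the closed fingers are at (200,185) beside the gap. Next I refine the axis from the wrist camera.

```bash
cat >> h.py <<'E'
def unw(i,u,v,z):
    V=np.array(i["view"]);R,t=V[:3,:3],V[:3,3];x=(u-i["cx"])/i["fx"];y=(v-i["cy"])/i["fy"];r=np.hypot(x,y)
    d=R.T@np.array([np.sin(r)*x/r,np.sin(r)*y/r,np.cos(r)]);c=-R.T@t
    return c+d*(z-c[2])/d[2]
def wrist(cu,cv_,hw=90):
    i=cams.camera_info("wrist");a=cams.read_camera("wrist")
    H=cv2.cvtColor(a,cv2.COLOR_BGR2HSV);w=np.zeros(H.shape[:2],bool);w[max(0,cv_-hw):cv_+hw,max(0,cu-hw):cu+hw]=1
    pts={}
    for k,lo,hi in(("blue",105,125),("red",0,6),("yellow",22,35),("green",50,80)):
        m=((H[...,0]>=lo)&(H[...,0]<=hi)&(H[...,1]>140)&(H[...,2]>70)&w).astype(np.uint8)
        n,l,st,c=cv2.connectedComponentsWithStats(m);
        if n<2: continue
        j=1+np.argmax(st[1:,4]);pts[k]=unw(i,*c[j],100);print(k,st[j,4],np.round(c[j]),np.round(pts[k],1))
    return a,i,pts
E
python3 - <<'E'
from h import *
a,i,p=wrist(209,216)
print("axis",unw(i,208.6,215.6,110))
print("mean opp",(p["blue"]+p["yellow"])/2,(p["red"]+p["green"])/2)
for x,y in(("yellow","blue"),("green","red")):
    d=p[y]-p[x];print(np.degrees(np.arctan2(d[1],d[0])),np.linalg.norm(d))
E
```

```text
blue 863 [174. 174.] [559.8 -89.3 100. ]
red 639 [178. 244.] [ 495.1 -113.7  100. ]
yellow 819 [248. 244.] [ 522.7 -177.8  100. ]
green 1026 [245. 174.] [ 584.7 -151.   100. ]
axis [ 539.18857715 -134.41851146  110.        ]
mean opp [ 541.29339047 -133.58820458  100.        ] [ 539.90322436 -132.38348535  100.        ]
67.26214625922645 95.96845092025045
157.41523388233566 97.11045635263308
```

Call:
{"op": "carry_out", "data": {"grip": [1, 1, 1, 1, 1], "linear": [[0, -0.0286, 0.0152], [0, 0, 0], [0.05, 0, 0], [0.05, 0, 0], [0, 0, 0]], "turn": [0.0006, 0, 0, 0, 0]}}

```text
t: 2.15
eef_pos: [558.1, -181.4, 176.2]
tcp_rot: [-0.775, 1.566, 2.756]
ft_force: [-0.3, -0.1, -0.4]
opening: 0.005
```

Run:
```python
from h import *
err(559.1,-180.2,102,-67.5)
```

```text
t 2.15 p [ 558.1 -181.4  176.2] yang -67.66 F [-0.3 -0.1 -0.4] open 0.005
need scaled [ 0.1484 -0.001  -0.0033] turn -0.0009
```

Call:
{"op": "carry_out", "data": {"grip": [1, 1, 1, 1, 1], "linear": [[0.04, -0.001, -0.0015], [0.04, 0, 0], [0.04, 0, 0], [0.028, 0, 0], [0, 0, 0]], "turn": [0, 0, 0, 0, 0]}}

```text
t: 2.65
eef_pos: [559.4, -180.5, 103.8]
tcp_rot: [-0.765, 1.569, 2.767]
ft_force: [-0.2, -0.2, 0.5]
opening: 0.005
```

Run:
```python
from h import *
err(559.1,-180.2,102,-67.5)
a,i,p=wrist(209,216,150)
cv2.imwrite("pics/w2.png",a)
```

```text
t 2.65 p [ 559.4 -180.5  103.8] yang -67.63 F [-0.2 -0.2  0.5] open 0.005
need scaled [ 0.0036 -0.0007  0.0004] turn -0.0007
blue 2370 [130. 203.] [560.7 -89.7 100. ]
red 437 [141. 323.] [ 483.5 -113.1  100. ]
yellow 25 [279. 329.] [ 519.1 -195.8  100. ]
green 3132 [247. 205.] [ 584.9 -151.   100. ]
```

View pics/w2.png

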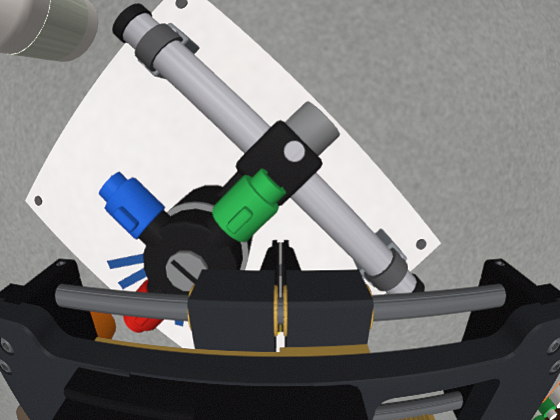

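The fingers, at (280,255), are in the green/yellow gap without touching anything. I now start the arc at 4.5° per row.

Call:
{"op": "carry_out", "data": {"grip": [1, 1, 1, 1, 1], "linear": [[0, -0.0003, -0.0078], [0, -0.0003, -0.0078], [0, -0.0003, -0.0078], [0, -0.0003, -0.0078], [0, -0.0003, -0.0078]], "turn": [-0.025, -0.025, -0.025, -0.025, -0.025]}}

```text
t: 3.2
eef_pos: [576.3, -170.2, 106.2]
tcp_rot: [1.427, 1.569, -0.928]
ft_force: [-2.8, -4.0, 0.6]
opening: 0.006
```

Call:
{"op": "carry_out", "data": {"grip": [1, 1, 1, 1, 1], "linear": [[0, -0.0003, -0.0078], [0, -0.0003, -0.0078], [0, -0.0003, -0.0078], [0, -0.0003, -0.0078], [0, -0.0003, -0.0078]], "turn": [-0.025, -0.025, -0.025, -0.025, -0.025]}}

```text
t: 3.7
eef_pos: [587.4, -154.1, 106.3]
tcp_rot: [1.323, 1.568, -0.639]
ft_force: [-0.8, -2.9, -0.5]
opening: 0.004
```

Run:
```python
from h import *
c,s=np.cos(np.radians(-22.5)),np.sin(np.radians(-22.5))
err(540+50*c,-134+50*s,103,-22.5)
a,i,p=wrist(209,216,150)
for k in p:
  d=p[k]-[540,-134,100];print(k,np.degrees(np.arctan2(d[1],d[0])),np.hypot(d[0],d[1]))
cv2.imwrite("pics/w3.png",a)
```

```text
t 3.7 p [ 587.4 -154.1  106.3] yang -22.42 F [-0.8 -2.9 -0.5] open 0.004
need scaled [ 0.0065 -0.003  -0.0008] turn 0.0005
blue 4456 [133. 199.] [526.5 -87.3 100. ]
red 646 [128. 280.] [ 495.7 -130.6  100. ]
yellow 1 [295. 354.] [ 571.1 -218.3  100. ]
green 2918 [262. 223.] [ 587.8 -127.3  100. ]
blue 106.0952204106043 48.5940582705998
red 175.59973385147725 44.43550593027205
yellow -69.78067968387118 89.87343556105567
green 7.982491996265241 48.28812505325296
```

View pics/w3.png

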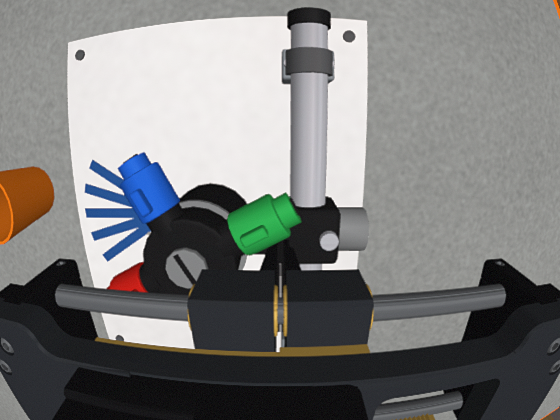

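Green has followed to about 8°, with about 3–4 N on the tool. I continue the arc with small corrections.

Call:
{"op": "carry_out", "data": {"grip": [1, 1, 1, 1, 1], "linear": [[0.0012, -0.0006, -0.0078], [0.0012, -0.0006, -0.0078], [0.0012, -0.0006, -0.0078], [0.0012, -0.0006, -0.0078], [0.0012, -0.0006, -0.0078]], "turn": [-0.025, -0.025, -0.025, -0.025, -0.025]}}

```text
t: 4.25
eef_pos: [590.8, -134.5, 103.3]
tcp_rot: [1.218, 1.568, -0.353]
ft_force: [0.4, -0.1, 0.9]
opening: 0.003
```

Call:
{"op": "carry_out", "data": {"grip": [1, 1, 1, 1, 1], "linear": [[0, -0.0006, -0.0078], [0, -0.0006, -0.0078], [0, -0.0006, -0.0078], [0, -0.0006, -0.0078], [0, 0, 0]], "turn": [-0.025, -0.025, -0.025, -0.025, 0]}}

```text
t: 4.75
eef_pos: [587.2, -118.7, 102.8]
tcp_rot: [0.955, 1.569, -0.303]
ft_force: [0.4, 0.6, 0.6]
opening: 0.003
```

Run:
```python
from h import *
c,s=np.cos(np.radians(22.5)),np.sin(np.radians(22.5))
err(540+50*c,-134+50*s,103,22.5)
a,i,p=wrist(209,216,150)
for k in p:
  d=p[k]-[540,-134,100];print(k,np.degrees(np.arctan2(d[1],d[0])),np.hypot(d[0],d[1]))
cv2.imwrite("pics/w4.png",a)
```

```text
t 4.75 p [ 587.2 -118.7  102.8] yang 17.9 F [0.4 0.6 0.6] open 0.003
need scaled [-0.0005  0.0005 -0.008 ] turn -0.0255
blue 2971 [135. 142.] [494.1 -75.1 100. ]
red 638 [149. 326.] [ 521.1 -187.1  100. ]
yellow 47 [280. 331.] [ 600.4 -159.8  100. ]
green 3098 [243. 202.] [557.9 -88.5 100. ]
blue 127.93570843634994 74.64968498045623
red -109.62899337499381 56.34975099949143
yellow -23.106919714398234 65.67546936625997
green 68.49197496005512 48.94464601079697
```

View pics/w4.png

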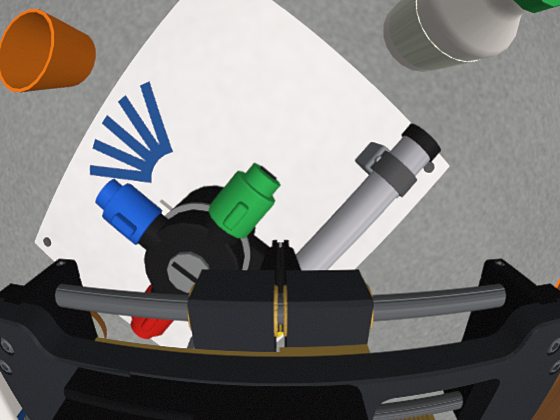

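The head has snapped: green now sits at 68°, blue lies over the fan at (130,210), and the force is about zero. The finger is mid-gap, so I lift straight up and move clear.

Call:
{"op": "carry_out", "data": {"grip": [1, 1, 1, 1, 1], "linear": [[-0.03, 0, 0], [-0.05, 0, 0], [-0.08, 0, 0], [-0.08, 0, 0], [0, 0, 0]], "turn": [0, 0, 0, 0, 0]}}

```text
t: 5.3
eef_pos: [588.7, -119.6, 227.4]
tcp_rot: [0.947, 1.562, -0.314]
ft_force: [-0.2, -0.0, -0.3]
opening: 0.003
```

Call:
{"op": "carry_out", "data": {"grip": [1, 1, 1, 1, 1], "linear": [[0, 0.05, 0.06], [0, 0.05, 0.06], [0, 0.05, 0.06], [0, 0, 0], [0, 0, 0]], "turn": [0, 0, 0, 0, 0]}}

```text
t: 5.8
eef_pos: [685.6, -181.8, 220.4]
tcp_rot: [-2.231, 1.569, 2.791]
ft_force: [-0.0, 0.4, 0.5]
opening: 0.004
```

Run:
```python
from h import *
s=env.state();print(s["t"],s["eef_pos"],s["ft_force"])
i=cams.camera_info("wrist");w=cams.read_camera("wrist");t=cams.read_camera("top");cv2.imwrite("pics/fullw.png",w);cv2.imwrite("pics/fullt.png",t)
cv2.imwrite("pics/end.png",np.hstack([cv2.resize(w,(400,300)),cv2.resize(t,(400,300))]))
V=np.array(i["view"]);print({k:i[k] for k in("fx","cx","cy")},V.round(4).tolist())
```

```text
5.8 [ 685.57476895 -181.77302594  220.40636646] [-0.03401042  0.38110068  0.50624378]
{'fx': 325.19226210127806, 'cx': 280.0229372127585, 'cy': 208.56483809390323} [[0.9519, 0.3064, -0.0015, -596.8027], [0.2944, -0.9135, 0.2808, -396.2862], [0.0846, -0.2677, -0.9598, 277.2758], [0.0, 0.0, 0.0, 1.0]]
```

View pics/end.png

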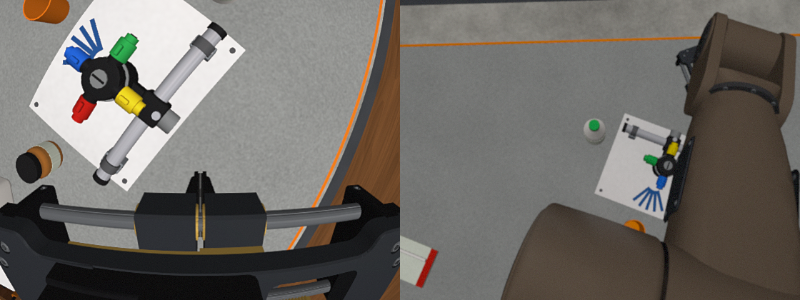

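The end view shows blue over the fan at wrist (75,60), yellow over the pipe clamp, and nothing touching the robot. One numeric check of the angle and of stand shift.

Run:
```python
from h import *
i=cams.camera_info("wrist");a=cv2.imread("pics/fullw.png");H=cv2.cvtColor(a,cv2.COLOR_BGR2HSV)
w=np.zeros(H.shape[:2],bool);w[30:180,85:210]=1;p={}
for k,lo,hi in(("red",0,6),("yellow",22,35),("green",50,80)):
    m=((H[...,0]>=lo)&(H[...,0]<=hi)&(H[...,1]>140)&(H[...,2]>70)&w).astype(np.uint8)
    n,l,st,c=cv2.connectedComponentsWithStats(m);j=1+np.argmax(st[1:,4]);p[k]=unw(i,*c[j],100);print(k,st[j,4],p[k])
ax=(p["red"]+p["green"])/2;d=p["green"]-p["red"];print("axis",ax,"green ang",np.degrees(np.arctan2(d[1],d[0])))
d=ax-p["yellow"];print("blue ang",np.degrees(np.arctan2(d[1],d[0])))
# plate shift: match untouched plate patches in the top image
t0=cv2.imread("pics/top.png");t1=cv2.imread("pics/fullt.png")
for n,(u,v,h) in dict(corner0=(318,165,12),corner3=(281,266,12),pipeend=(322,181,10),fan=(340,272,12),bottle=(272,183,16)).items():
    T=t0[v-h:v+h,u-h:u+h];S=t1[v-h-8:v+h+8,u-h-8:u+h+8]
    _,s,_,q=cv2.minMaxLoc(cv2.matchTemplate(S,T,cv2.TM_CCOEFF_NORMED));print(n,round(s,3),"shift px",q[0]-8,q[1]-8)
```

```text
red 751 [ 522.3346506  -178.16199872  100.        ]
yellow 1079 [ 584.54712985 -149.30986245  100.        ]
green 968 [558.44342057 -88.87589952 100.        ]
axis [ 540.38903559 -133.51894912  100.        ] green ang 67.98078044735651
blue ang 160.3229742558287
corner0 0.996 shift px 0 0
corner3 0.996 shift px 0 0
pipeend 0.996 shift px 0 0
fan 0.997 shift px 0 0
bottle 0.991 shift px 0 0
```

Everything agrees, so I hand the job in.

```bash
python3 -c "
from cell import env
env.job_done();print(env.state()['t'])"
```

```text
the job is handed in; nothing more can be done
the job is handed in; nothing more can be done
```

The blue nozzle is on the printed fan and the head has clicked home. I handed the job in at about 6 s of the 48 s allowed; hand-in gives no verdict.

I lowered the closed fingers into the gap between green and yellow. From there I pushed the green nozzle counter-clockwise along an arc until the head snapped over. I then lifted straight out without touching anything and moved clear. The highest tool force in the readings, taken after every few steps, was about 5 N.

**Nozzle angle:** the red–green line measures 68.0° against a click at about 67.5°. The less exact estimate through the yellow nozzle puts blue at 160° against 157.5°. Both are within the 8° allowed.

**Stand and bottle:** the two plate corners still in view, the pipe end, the fan and the bottle all show a 0-pixel shift in the top view.

**Not measured:** I did not check the cup and jar for movement at the end. The arm hid or partly hid them in the top view. The fingers only went low inside the nozzle gap, well away from both. In the last wrist picture both look upright.

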